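# Index the knob carrier to its station and prove the lock

### The job

Hold the red lock paddle pressed and slide the knob carrier along its rail to the station with the orange lamp, then let the paddle up so that the lock drops into the notch in line with that lamp. Check that it is retained: tug the yellow handle back towards the carrier's starting end with about 12 newtons (about 7 mm of its spring, in its green band; never past 20 newtons) for about a second, and let it go. Leave the glue bottle, cone, screwdriver and jar where they are.

Things in the scene. Friction and masses are not known exactly. Their poses are not given: they have to be found in the camera images.
- rail: Fixed slide: steel plate 150 x 410 x 12 mm with two guide rods and grey end blocks 44 mm tall. Origin on the table under the middle of the comb's length, on the rods' centre line; y = sliding direction, away from the starting end; x = away from the robot, z up. Yaw up to 0.3 rad either way. The lamps stand at x +128, y -15, +45 and +105 mm, each in line with a notch
- comb (a point): middle of the brass comb on the slide's far side, at its teeth's tops, 32 mm above the table, 66 mm in +x from the rail's origin. Teeth 14 mm wide and 10 mm high, notches 16 mm wide, pitch 30 mm: eight notches centred at rail y = -105 (start), -75, ... +105 mm
- carriage (a joint): knob carrier's travel along rail y, m: 0 = middle of the starting notch (rail y -105 mm), a notch every 0.030, stops at -0.006 and 0.216. Friction about 2 N, does not coast. Aluminium block 74 x 145 x 28 mm, top 46 mm above the table, two black knobs on its starting end 78 mm up. The 8 mm pawl has 4 mm play each way in a notch and drops in only within that; else it rests on a tooth
- pointer (a point): tip of the lock arm, above the comb's far edge, 55 mm above the table: a white line on the red arm; in line (along the rail's y axis) with a lamp when the carrier is in that lamp's notch. It moves with the carrier but not with the paddle
- lock_tab (a joint): red rocker (hinge along rail y, 47 mm in +x of the pad's middle), rad: 0 = paddle up, pawl down, locked if in a notch; 0.15 lifts the pawl clear of the teeth (about 0.13 when resting on a tooth); 0.30 = bottom stop. Pressing the pad's middle 9 mm down gives 0.2, 14 mm the stop. Springs back: 4 N on the pad to start it, 6 N at 0.2, 8 N at 0.3
- tab_pad (a point): middle of the red paddle's top face, on the rail's -x side of the carrier, 58 mm above the table when up, 47 mm in -x from the rail's centre line. Paddle 60 mm across x 66 mm along the rail, a rim 12 mm high along each edge that faces along the rail, 54 mm clear between: a closed gripper pressing between the rims also carries the carrier along. Moves and tilts with the paddle
- pull_handle (a joint): draw of the sprung yellow handle against the carrier, m: 0 = rest, growing as it is drawn towards the starting end (rail -y). Force = 1 N + 1.6 N per mm: 7 mm is 12 N, 11.9 mm is 20 N; stop at 16 mm. Springs back when let go. The scale beside it is yellow to 4.5 mm, green to 12 mm, then red
- handle_mid (a point): centre of the yellow handle, an upright plate 44 mm across x 14 mm along the rail x 50 mm tall, 47 to 97 mm above the table, on the carrier. At rest it is 81 mm in rail +x and 30 mm in +y from the paddle's middle, 34 mm in +x from the rail's centre line. Pinch it from above or push its +y face with a fingertip; that side is free
- mark_orange (a point): orange station lamp, fixed: black base 40 x 36 x 26 mm with a dome (orange) of 28 mm diameter, 50 mm tall in all. The point is the top of the dome. It stands behind one stop notch of the comb; which lamp stands at which of the three places varies. Axes as rail
- mark_blue (a point): blue station lamp, fixed: black base 40 x 36 x 26 mm with a dome (blue) of 28 mm diameter, 50 mm tall in all. The point is the top of the dome. It stands behind one stop notch of the comb; which lamp stands at which of the three places varies. Axes as rail
- mark_green (a point): green station lamp, fixed: black base 40 x 36 x 26 mm with a dome (green) of 28 mm diameter, 50 mm tall in all. The point is the top of the dome. It stands behind one stop notch of the comb; which lamp stands at which of the three places varies. Axes as rail
- glue_bottle: bystander: white bottle, 46 mm diameter, 135 mm tall, origin under its base; beyond the rail's +y end
- cone: bystander: black plastic cone, 52 mm diameter, 85 mm tall, origin under its base; beyond the rail's -y end
- screwdriver: bystander: yellow screwdriver, 190 mm long, lying between robot and rail, origin under its middle
- screw_jar: bystander: glass jar with steel cap, 60 mm diameter, 75 mm tall, origin under its base; beyond the rail's +y end
Mind the look-alikes: they are no part of the job. Leave any purple or white look-alike of the part that bears mark_orange alone.

How it is judged:
By the outcome, as a careful person would: the job done as asked, in the order asked, and still so for the second after the job is handed in, with the robot touching nothing.
It also fails if it takes over 51 s, if anything falls off the work surface, if the arm or the gripper's body presses on something with over 40 N, if the wrist force passes 120 N, or if a joint passes its speed limit or range.

### The arm

A 6-joint arm with a two-finger parallel gripper is mounted at the origin on the work surface. World frame = base frame: x ahead of the robot, y to its left, z up, the work surface at z = 0. Lengths are in mm, angles in degrees, forces in N, time in s.
With the tool pointing down it reaches from about 350 to 850 mm from the base axis. Payload 8.1 kg.
Tool frame: the origin (TCP) lies at the very end of the fingers, on their centre line; the grasp point (between the pads) lies 19 mm behind it (r.grip_depth is the distance from the TCP to the grasp point, in mm); z points along the fingers, y is the direction in which the jaws open and shut (so a half turn about z gives the same grasp; the last joint's range is limited). The gripper opens to 85 mm and grips with 20 to 120 N. Pads are 22 mm wide; open, the fingers measure 114 mm over their backs; the gripper's body (76 mm by 85 mm) begins 54 mm behind the grasp point. The pads swing forward as they close: fully open they stand 13 mm farther back than shut.
Start: joints at [64.263, 7.471, 85.268, -0, 87.261, -4.893], TCP at [213.476, 560.744, 231.292] pointing down, gripper open.
Joint ranges: [-169.43, 169.43], [-51.17, 129.36], [1.28, 143.12], [-76.62, 256.62], [0, 156.53], [-152.29, 152.29]. Speed limits (degrees/s): [136.94, 136.94, 159.86, 180, 180, 180].

### API

Orientations are given as [roll, pitch, yaw] about the fixed x, y, z axes, in that order (R = Rz(yaw) Ry(pitch) Rx(roll)).
In Python, from bench import status, viewer, hand_in, r gives the robot as it stands.
- The arm moves only by the shell command python3 -m crank 'ROWS' [OPENING] [FORCE]. ROWS is a JSON object of lists of equal length, an entry for each row: "slide": the shift along the tool's x, y, z in m, a list of three; "twist": the turn about the tool's z in rad. A call has 1 to 8 rows; each row shifts and turns the commanded pose from where the row before left it, along the tool's axes as they then stand; what a row does not reach is not made up. A row lasts 1/10 s, in which the tool goes at most 50 mm and 8.59 degrees, less where a joint would pass 70% of its speed; a pose out of reach is approached as far as the arm can. A call with a gripper value outside its range is refused whole. OPENING is the closure, from 0 (fully open) to 1 (shut), set as the call begins (- or left out, the last holds). The fingers move at their own pace and stop on an object; FORCE is the grip in N (left out, the last holds). Time passes only in rows, so rows that do not move let the fingers close. It gives the time, the measured TCP pose, the force and the opening at its end, in the units of the state.
- status.sense(): the state, without advancing time (a new reading comes with each control period).
- viewer.snapshot(name): name is "scene" or "side" or "wrist"; returns a dict with "img" (400x640x3 uint8, red, green, blue), "fx", "fy", "cx", "cy" (pixels), "R" (3x3) and "t" (3): a world point X has camera coordinates R X + t; the wrist camera has in their place "hand_eye" (4x4, takes a point from camera to tool coordinates, whose origin is the TCP and whose axes are the flange's). Camera axes: x right, y down, z forward; pixel columns grow to the right and rows downward; lengths in mm; the calibration is good to about 2 mm. A picture is of the moment at which its call begins: read the wrist's pose just before it. There is no depth.
- hand_in(): hands the job in, once; it reports no verdict.
The state is a dict: "time": time; "joint_pos": joint angles; "qd": joint speeds; "joint_efforts": joint torques, N m; "tool_pos": TCP position; "tcp_rot": TCP orientation; "ft_force": force on the tool from outside, world axes, zero at the start; "wrist_torque": the same for the moment, N m; "finger_gap": finger opening in mm.
Only numpy, scipy, OpenCV 4.12 (cv2) and the standard library are available. Lean on these libraries where they do the work, as an engineer would, in place of code of your own. Each camera call takes 0.05 s, during which the arm holds its last target.

## Working session

There is one attempt and no reset: what is moved stays moved. The work goes in short steps, Python scripts to look and compute and a shell command to move; the robot and the scene stay as the last step left them, time stands still between calls to the robot, and variables do not carry over. Pictures are saved under pics/ and viewed, and the job is handed in when it is done.

```bash
ls; mkdir -p pics; python3 - <<'E'
from bench import status, viewer, r
import cv2
print(status.sense())
for n in ("scene","side","wrist"):
    s=viewer.snapshot(n); cv2.imwrite(f"pics/{n}0.png",s["img"][:,:,::-1])
    print(n,{k:v for k,v in s.items() if k!="img"})
E
```

```text
pics
{'time': 0.0, 'joint_pos': array([ 6.42613518e+01,  7.51480741e+00,  8.53308101e+01,  4.98822151e-04,
        8.72606303e+01, -4.89251103e+00]), 'qd': array([ 0.04000429,  0.07371674, -0.02158739,  0.00697531,  0.0073908 ,
        0.01513554]), 'joint_efforts': array([-1.47740418e-03, -5.69388986e+01, -5.00555956e+01, -3.67867324e-04,
        1.46347174e-02, -4.48419814e-05]), 'tool_pos': array([213.24491577, 560.23358378, 230.23288799]), 'tcp_rot': array([-1.79894182e+02, -9.55790927e-03,  1.59153830e+02]), 'ft_force': array([-0.20280465, -0.47594762,  0.0845689 ]), 'wrist_torque': array([0.01592289, 0.04020639, 0.00074148]), 'finger_gap': 85.00476723935218}
scene {'fx': 425.5929075509568, 'fy': 425.5929075509568, 'cx': 314.9383766897828, 'cy': 199.9935281471459, 'R': array([[-0.8693179 ,  0.4942455 ,  0.00278875],
       [ 0.35301769,  0.6248446 , -0.69638189],
       [-0.34592615, -0.60439277, -0.717666  ]]), 't': array([ 517.62530244, -176.53067084, 1211.71614787])}
side {'fx': 372.16823602156614, 'fy': 372.16823602156614, 'cx': 321.740328683468, 'cy': 203.1381255498404, 'R': array([[ 0.76714948, -0.6412771 , -0.01566395],
       [-0.48632343, -0.56551066, -0.6660985 ],
       [ 0.41829558,  0.51861486, -0.74569929]]), 't': array([-468.70141813,  369.25044683,  726.00910263])}
wrist {'fx': 279.6264609277874, 'fy': 279.6264609277874, 'cx': 318.8715178657583, 'cy': 201.33907148116464, 'hand_eye': array([[ 1.11073337e-03, -9.44870923e-01, -3.27441149e-01,
         8.46426341e+01],
       [ 9.99999324e-01,  1.16166498e-03,  4.00351343e-05,
         4.95400617e-01],
       [ 3.42548883e-04, -3.27440972e-01,  9.44871575e-01,
        -1.42741925e+02],
       [ 0.00000000e+00,  0.00000000e+00,  0.00000000e+00,
         1.00000000e+00]])}
```

View pics/scene0.png

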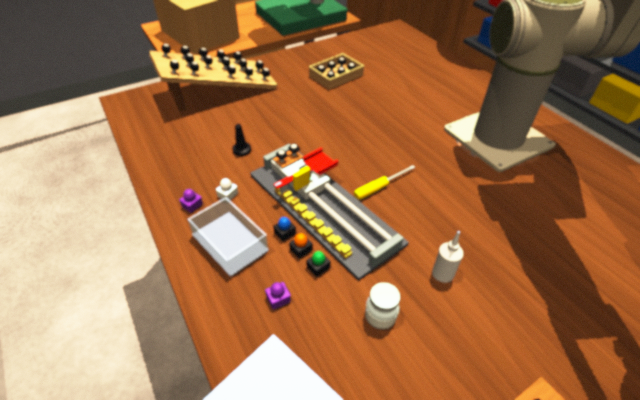

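View pics/side0.png

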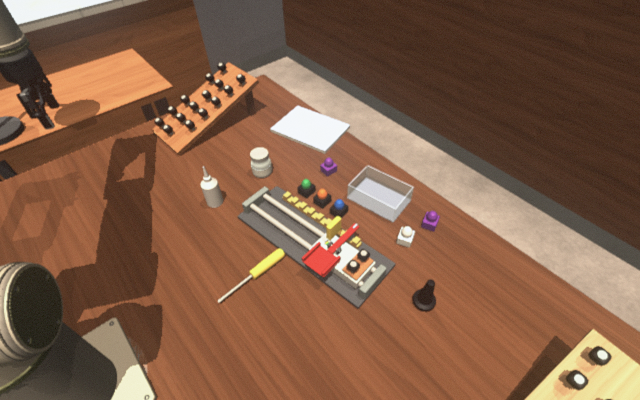

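View pics/wrist0.png

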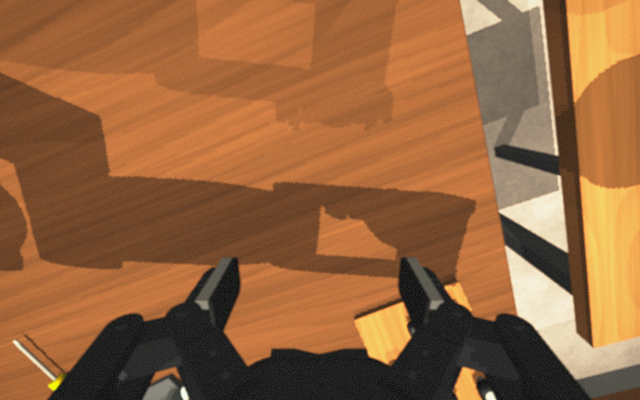

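The scene view shows the carrier at the knob end (290,160). The lamps are blue (285,226), orange (301,242) and green (318,261), with purple at (190,199) and (278,293) and white at (227,187) as the look-alikes. Orange is the middle lamp, so its notch is at rail y +45. I'll enlarge both views to confirm and measure.

```bash
python3 - <<'E'
import cv2
a=cv2.imread("pics/scene0.png")[130:290,220:420]; cv2.imwrite("pics/sc_c.png",cv2.resize(a,None,fx=4,fy=3.75,interpolation=cv2.INTER_CUBIC)[:600])
a=cv2.imread("pics/side0.png")[165:305,230:410]; cv2.imwrite("pics/si_c.png",cv2.resize(a,None,fx=4,fy=4,interpolation=cv2.INTER_CUBIC))
E
```

```text
(no output)
```

View pics/sc_c.png

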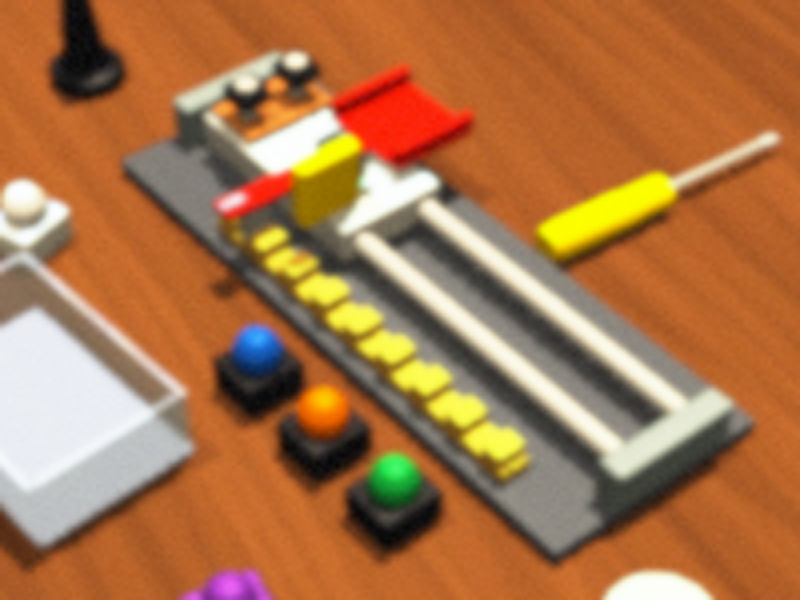

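View pics/si_c.png

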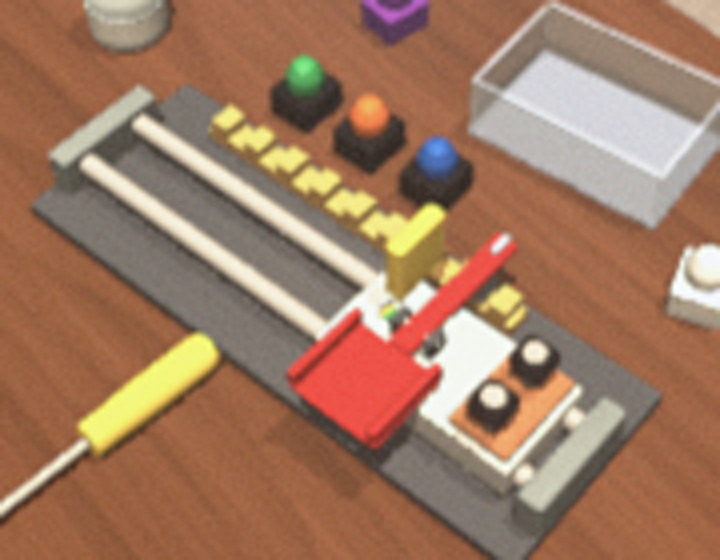

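```bash
cat > h.py <<'E'
import numpy as np
from scipy.optimize import least_squares
C={}
C['scene']=dict(f=425.593,c=(314.938,199.994),R=np.array([[-0.8693179,0.4942455,0.00278875],[0.35301769,0.6248446,-0.69638189],[-0.34592615,-0.60439277,-0.717666]]),t=np.array([517.62530244,-176.53067084,1211.71614787]))
C['side']=dict(f=372.168,c=(321.740,203.138),R=np.array([[0.76714948,-0.6412771,-0.01566395],[-0.48632343,-0.56551066,-0.6660985],[0.41829558,0.51861486,-0.74569929]]),t=np.array([-468.70141813,369.25044683,726.00910263]))
def proj(cam,X):
    c=C[cam];p=c['R']@X+c['t'];return c['f']*p[:2]/p[2]+np.array(c['c'])
def rw(p,P):
    c,s=np.cos(p[2]),np.sin(p[2]);return np.array([p[0]+c*P[0]-s*P[1],p[1]+s*P[0]+c*P[1],P[2]])
E
python3 - <<'E'
from h import *
cs=lambda x,y:(220+x/4,130+y/3.75); ci=lambda x,y:(230+x/4,165+y/4)
O=[('scene',(128,-15,36),cs(258,350)),('scene',(128,45,36),cs(323,410)),('scene',(128,105,36),cs(395,480)),
('side',(128,-15,36),ci(437,155)),('side',(128,45,36),ci(369,115)),('side',(128,105,36),ci(304,75)),
('scene',(34,-75,97),cs(327,157)),('side',(34,-75,97),ci(417,222)),('side',(-47,-105,58),ci(365,378)),('scene',(-47,-105,58),cs(402,120)),
('scene',(75,-105,55),cs(232,200)),('side',(75,-105,55),ci(503,243))]
f=lambda p:np.concatenate([proj(c,rw(p,np.array(P,float)))-np.array(o) for c,P,o in O])
best=min((least_squares(f,[500,y0,a],loss='soft_l1') for y0 in(0,200) for a in (0,.3,-.3)),key=lambda s:s.cost)
print(best.x,np.degrees(best.x[2]))
print(f(best.x).reshape(-1,2).round(1))
p=best.x
for n,P in dict(pad=(-47,-105,58),padgoal=(-47,45,58),handle=(34,-75,97),handlegoal=(34,75,97),orange=(128,45,50)).items(): print(n,rw(p,P).round(1))
E
```

```text
[5.56686192e+02 1.18555498e+01 1.65485992e-01] 9.481648908666314
[[-0.9  0.1]
 [-0.5  0.7]
 [-0.6 -0.2]
 [-0.7  0. ]
 [-0.7 -0.4]
 [-0.6 -0.4]
 [-1.7 -1.2]
 [-0.5  1.1]
 [ 0.   0.5]
 [-1.5  0.3]
 [ 0.7  1.4]
 [-2.1  2.8]]
pad [527.6 -99.5  58. ]
padgoal [502.9  48.5  58. ]
handle [602.6 -56.5  97. ]
handlegoal [577.9  91.4  97. ]
orange [675.5  77.3  50. ]
```

Confirmed in both crops. Of the orange, blue and green lamps and the purple and white look-alikes, the orange-domed lamp is at crop (323,410). It's the middle of the three lamps, at rail y +45, so the travel is 150 mm. Next I shut the gripper, turn the jaws to line up with rail y and fly over the pad.

```bash
python3 -m crank '{"slide":[[0,0,0],[0,0,0],[0,0,0],[0,0,0],[-0.0118,-0.0414,0],[-0.0118,-0.0414,0],[-0.0118,-0.0414,0],[-0.0118,-0.0414,0]],"twist":[-0.1325,-0.1325,-0.1325,-0.1325,0,0,0,0]}' 1 20
```

```text
time: 0.95
tool_pos: [287.6, 403.6, 230.8]
tcp_rot: [-180.0, -0.0, -170.4]
ft_force: [0.2, -0.3, 0.7]
finger_gap: -0.1
```

```bash
python3 -m crank '{"slide":[[-0.0118,-0.0414,0],[-0.0118,-0.0414,0],[-0.0118,-0.0414,0],[-0.0118,-0.0414,0],[-0.0118,-0.0414,0],[-0.0118,-0.0414,0],[-0.0118,-0.0414,0],[-0.0118,-0.0414,0]],"twist":[0,0,0,0,0,0,0,0]}'
python3 -m crank '{"slide":[[-0.0118,-0.0414,0],[-0.0118,-0.0414,0],[-0.0118,-0.0414,0],[-0.0118,-0.0414,0],[-0.0118,-0.0414,0],[0,0,0.03],[0,0,0.03],[0,0,0]],"twist":[0,0,0,0,0,0,0,0]}'
cat > snap.py <<'E'
import sys,cv2
from bench import status,viewer
tag=sys.argv[1]
for n in sys.argv[2:]:
    s=status.sense(); im=viewer.snapshot(n)["img"][:,:,::-1]
    if n=='scene': im=cv2.resize(im[110:290,210:430],None,fx=3.3,fy=3.3,interpolation=cv2.INTER_CUBIC)
    if n=='side': im=cv2.resize(im[150:310,220:420],None,fx=3.7,fy=3.7,interpolation=cv2.INTER_CUBIC)
    cv2.imwrite(f"pics/{tag}_{n}.png",im)
print(round(s['time'],2),s['tool_pos'].round(1),s['ft_force'].round(1),s['tcp_rot'].round(1))
E
python3 snap.py a scene side wrist
```

```text
time: 1.75
tool_pos: [435.6, 92.5, 231.2]
tcp_rot: [180.0, 0.0, -170.5]
ft_force: [0.7, 0.1, -0.2]
finger_gap: -0.1
time: 2.55
tool_pos: [524.5, -99.7, 166.1]
tcp_rot: [179.8, -0.5, -170.5]
ft_force: [-1.0, 0.7, -1.3]
finger_gap: 0.0
2.65 [527.1 -99.9 171.1] [0.  0.1 0.4] [ 1.800e+02 -1.000e-01 -1.705e+02]
```

View pics/a_scene.png

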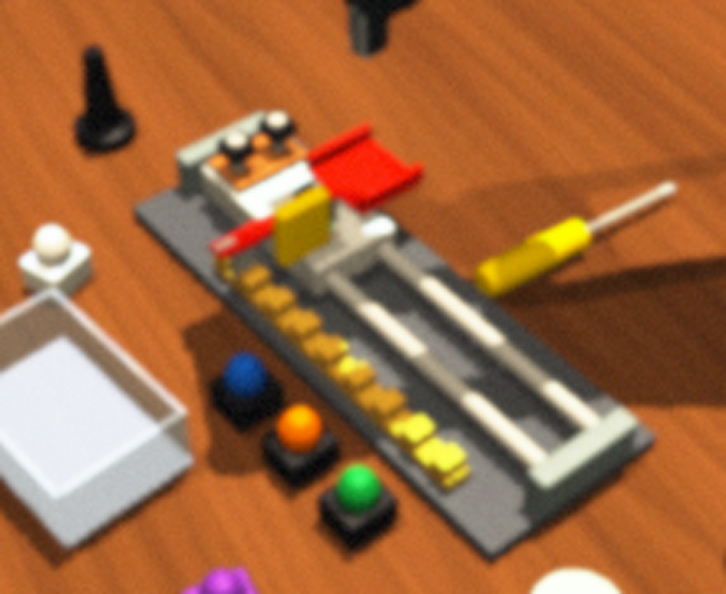

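View pics/a_wrist.png

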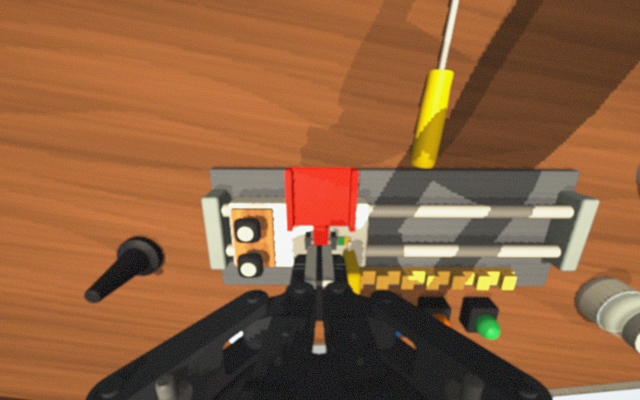

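View pics/a_side.png

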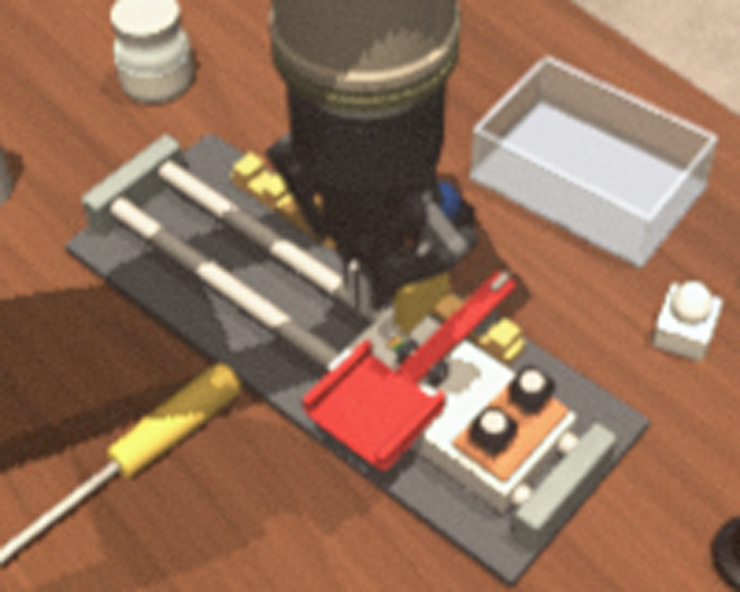

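```bash
cat > w.py <<'E'
import numpy as np
from scipy.spatial.transform import Rotation as Ro
H=np.array([[1.11073337e-03,-9.44870923e-01,-3.27441149e-01,84.6426341],[9.99999324e-01,1.16166498e-03,4.00351343e-05,.4954],[3.42548883e-04,-3.27440972e-01,9.44871575e-01,-142.741925],[0,0,0,1]])
def ray(uv,pos,rpy,z):
    d=np.array([(uv[0]-318.87)/279.626,(uv[1]-201.339)/279.626,1])
    R=Ro.from_euler('xyz',rpy,degrees=True).as_matrix()
    o=R@H[:3,3]+pos; v=R@H[:3,:3]@d
    return o+v*(z-o[2])/v[2]
p=[556.69,11.86,.16549]
def rail(X):
    c,s=np.cos(p[2]),np.sin(p[2]);a,b=X[0]-p[0],X[1]-p[1];return np.round([c*a+s*b,-s*a+c*b,X[2]],1)
E
python3 - <<'E'
from w import *
P=np.array([527.1,-99.9,171.1]);a=[180,-.1,-170.5]
for n,uv,z in [('pad',(322,198),58),('green',(487,325),40),('plateNW',(210,168),12),('plateNE',(577,168),12),('comb R',(515,281),32),('pad+xR rimtop',(357,168),70),('pad L rim',(286,168),70)]: print(n,rail(ray(uv,P,a,z)))
print(rail(P))
E
```

```text
pad [ -47.2 -101.8   58. ]
green [122.  100.9  40. ]
plateNW [ -66.4 -224.4   12. ]
plateNE [-67.  178.2  12. ]
comb R [ 64.5 127.2  32. ]
pad+xR rimtop [-79.2 -71.1  70. ]
pad L rim [ -79.1 -134.    70. ]
[ -47.6 -105.4  171.1]
```

```bash
python3 -m crank '{"slide":[[0.003,0.002,0.03],[0,0,0.03],[0,0,0.025],[0,0,0.015],[0,0,0.007],[0,0,0.003],[0,0,0.003],[0,0,0]],"twist":[0,0,0,0,0,0,0,0]}'; python3 snap.py b side wrist
```

```text
time: 3.5
tool_pos: [525.2, -98.9, 59.2]
tcp_rot: [-180.0, 0.1, -170.5]
ft_force: [-0.7, -0.6, -0.6]
finger_gap: 0.1
3.55 [525.2 -98.9  59.3] [0.5 0.4 0.7] [-1.800e+02  1.000e-01 -1.705e+02]
```

View pics/b_side.png

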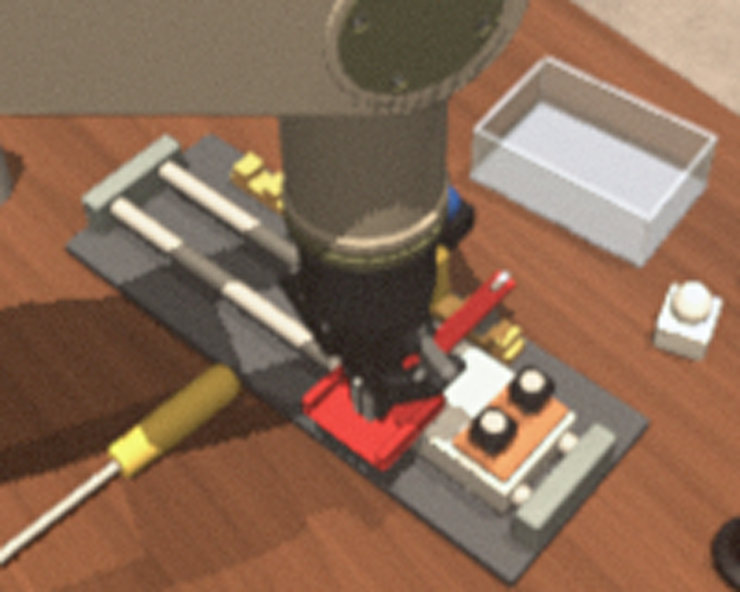

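View pics/b_wrist.png

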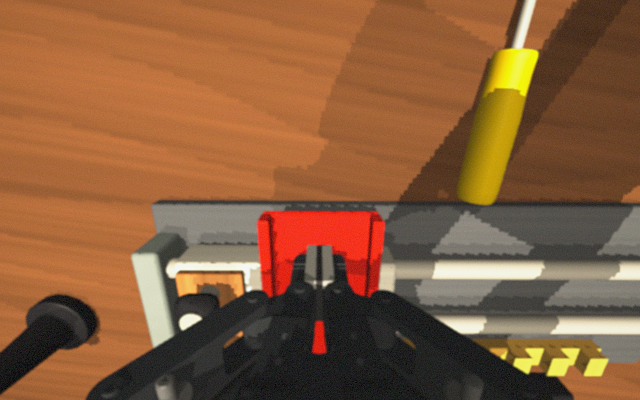

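```bash
python3 -m crank '{"slide":[[0,0,0.003],[0,0,0.003],[0,0,0.003],[0,0,0.002],[0,0,0],[0,0,0]],"twist":[0,0,0,0,0,0]}'; python3 snap.py c side scene
```

```text
time: 4.2
tool_pos: [525.9, -98.9, 48.6]
tcp_rot: [-179.9, 0.2, -170.5]
ft_force: [-0.3, 0.9, 7.9]
finger_gap: 0.3
4.25 [525.9 -98.9  48.6] [1.  0.4 7.1] [-179.9    0.2 -170.5]
```

View pics/c_side.png

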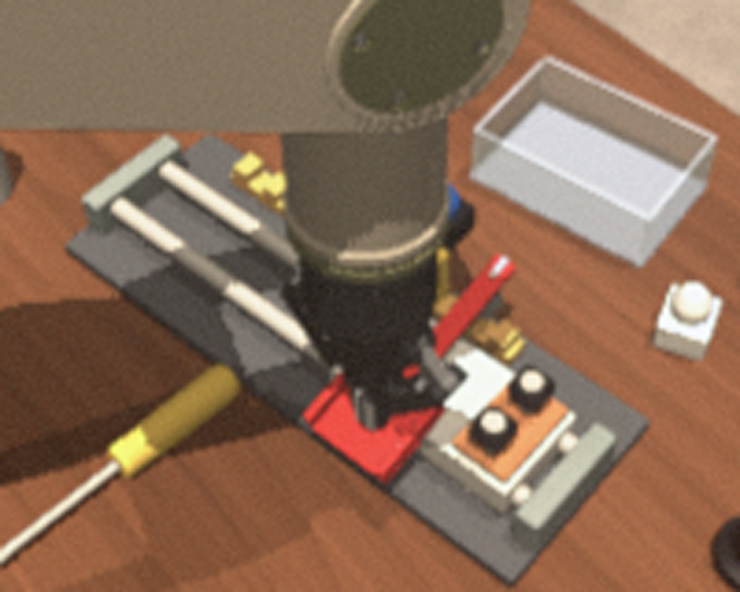

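View pics/c_scene.png

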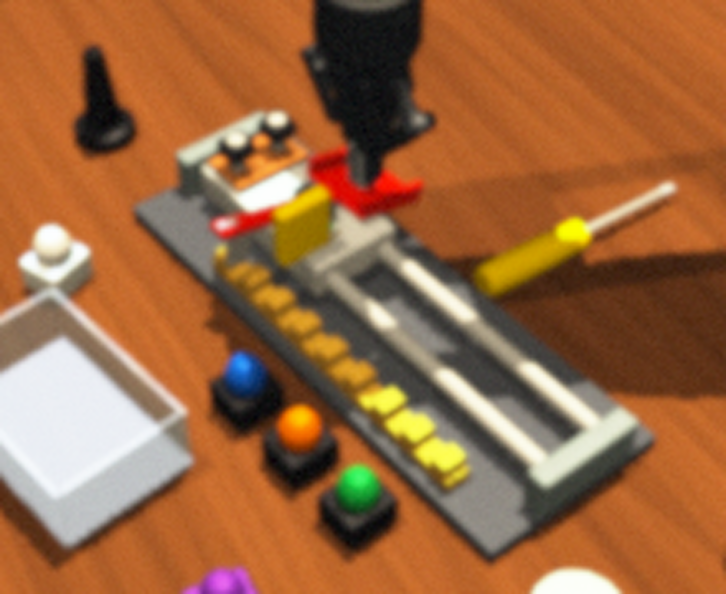

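```bash
python3 -m crank '{"slide":[[0,0.010,0],[0,0.018,0],[0,0.022,0],[0,0.022,0],[0,0.022,0],[0,0.018,0],[0,0.012,0],[0,0,0]],"twist":[0,0,0,0,0,0,0,0]}'; python3 snap.py d side scene wrist
```

```text
time: 5.1
tool_pos: [505.5, 25.1, 48.8]
tcp_rot: [180.0, 0.2, -170.4]
ft_force: [0.4, 2.2, 7.4]
finger_gap: -0.1
5.2 [505.6  24.4  48.8] [1.9 2.6 7.8] [-180.     0.2 -170.4]
```

View pics/d_scene.png

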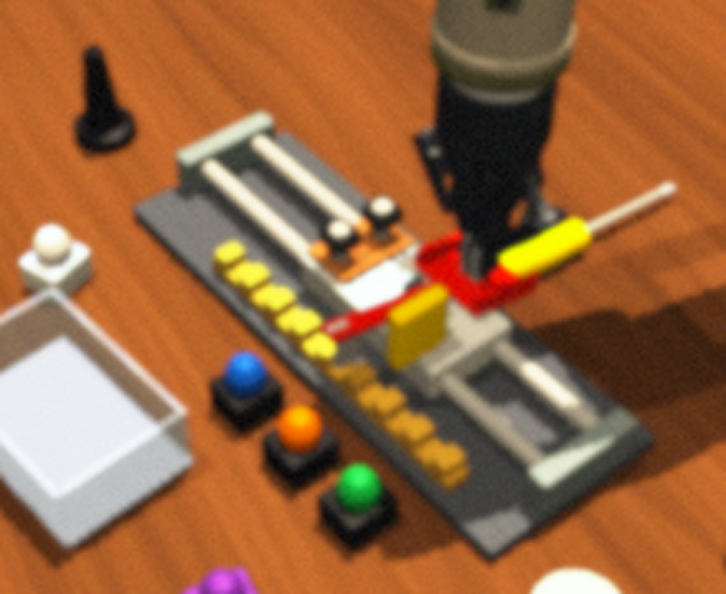

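View pics/d_wrist.png

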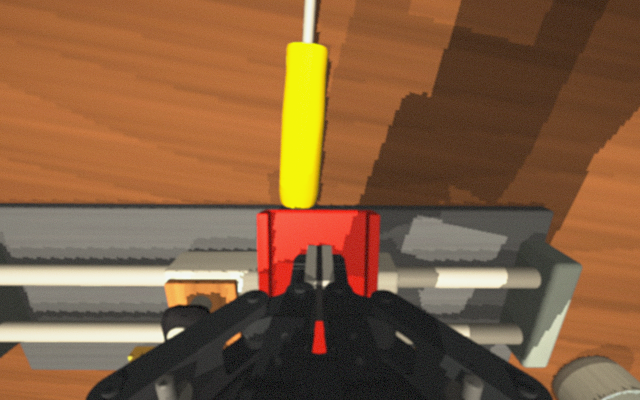

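View pics/d_side.png

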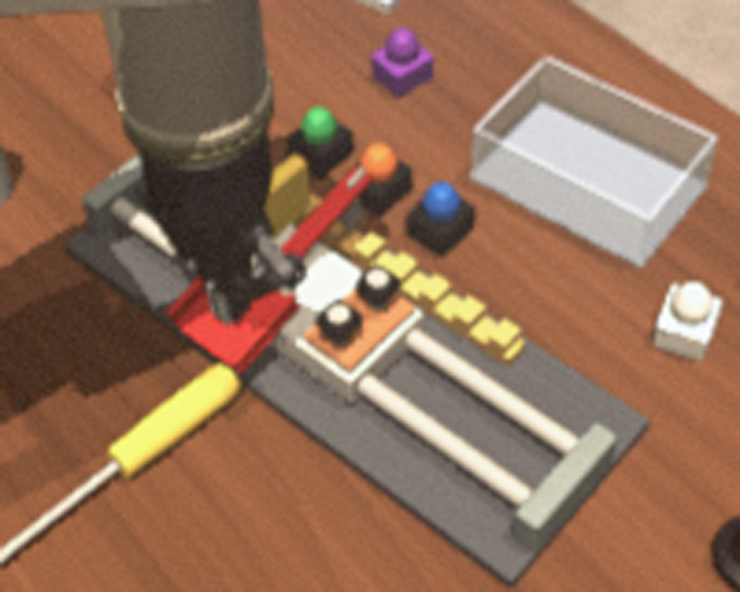

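```bash
cat > k.py <<'E'
from h import *
from w import p
def ry(cam,uv,z):
    c=C[cam];d=c['R'].T@np.array([(uv[0]-c['c'][0])/c['f'],(uv[1]-c['c'][1])/c['f'],1]);o=-c['R'].T@c['t'];X=o+d*(z-o[2])/d[2]
    cc,s=np.cos(p[2]),np.sin(p[2]);a,b=X[0]-p[0],X[1]-p[1];return np.round([cc*a+s*b,-s*a+cc*b],1)
S=lambda x,y,z:ry('scene',(210+x/3.3,110+y/3.3),z)
D=lambda x,y,z:ry('side',(220+x/3.7,150+y/3.7),z)
E
python3 - <<'E'
from k import *
print('scene knobs',S(340,232,78),S(382,208,78),'init',S(237,143,78),S(277,122,78))
print('side knobs',D(341,320,78),D(378,283,78),'init',D(494,425,78),D(533,381,78))
print('handle top',S(418,302,97),'tip',S(338,326,62),D(357,180,62),'init tip',S(229,243,55),D(503,279,55))
print('orange',S(300,425,36),D(379,160,36))
E
```

```text
scene knobs [ 18.4 -47.3] [-20.2 -47.9] init [  17.3 -170.1] [ -20.6 -171.1]
side knobs [-21. -55.] [ 16.6 -53.6] init [ -20.5 -176.2] [  19.7 -175.3]
handle top [33.3 50.8] tip [66.   9.5] [86.7 26.3] init tip [  71.6 -107.1] [  86.4 -103.5]
orange [124.8  43.2] [129.8  43.2]
```

```bash
python3 -m crank '{"slide":[[0,0.008,0],[0,0.010,0],[0,0.006,0],[0,0.004,0],[0,0,0],[0,0,0]],"twist":[0,0,0,0,0,0]}'; python3 snap.py e side scene wrist; python3 - <<'E'
import cv2
for n,x,y in (('scene',240,150),('side',60,60)):
    a=cv2.imread(f'pics/e_{n}.png')[y:y+400,x:x+400]; cv2.imwrite(f'pics/e2_{n}.png',cv2.resize(a,None,fx=1.5,fy=1.5,interpolation=cv2.INTER_CUBIC))
E
```

```text
time: 5.85
tool_pos: [501.1, 51.7, 48.8]
tcp_rot: [-180.0, 0.2, -170.5]
ft_force: [1.3, 2.1, 7.1]
finger_gap: 0.0
5.95 [501.1  51.6  48.8] [0.9 2.9 6.9] [ 180.     0.2 -170.5]
```

View pics/e2_scene.png

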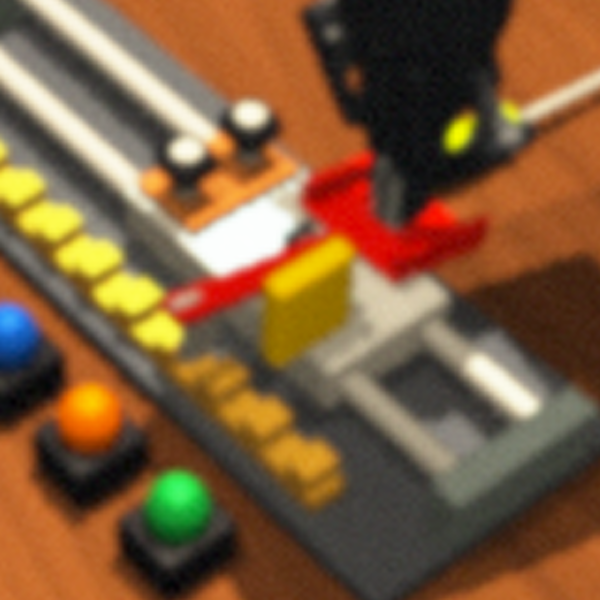

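View pics/e2_side.png

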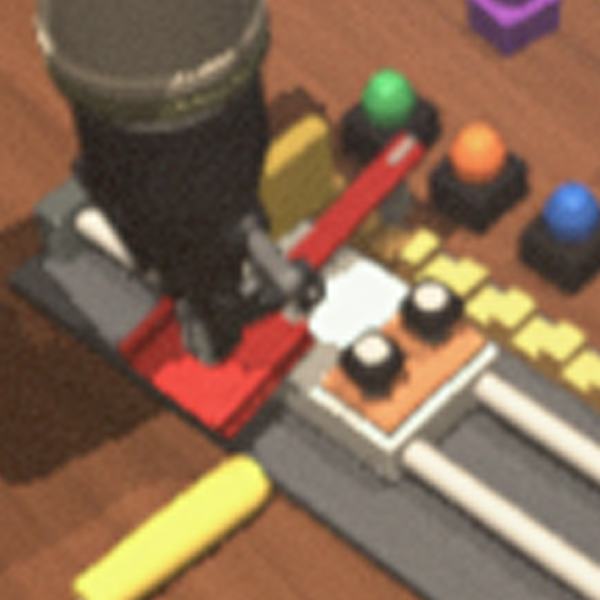

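View pics/e_wrist.png

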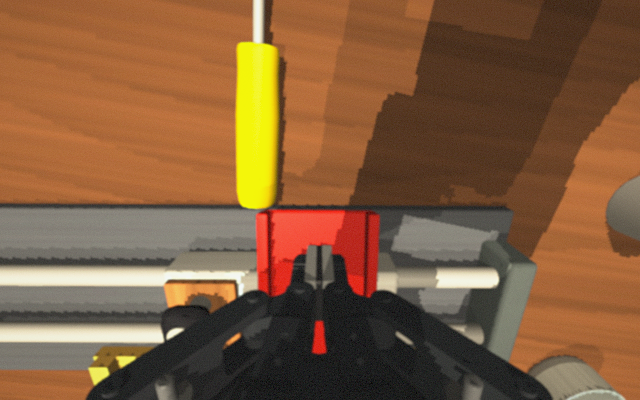

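```bash
python3 - <<'E'
from k import *
s=lambda x,y:(240+x/1.5,150+y/1.5); d=lambda x,y:(60+x/1.5,60+y/1.5)
print(S(*s(186,152),78),S(*s(250,112),78),D(*d(373,348),78),D(*d(432,296),78), 'handle',S(*s(308,265),97), S(*s(188,300),62),D(*d(400,150),62))
E
```

```text
[ 17.7 -22. ] [-22.4 -23.9] [-17.6 -24.1] [ 20.2 -24.5] handle [34.1 77.9] [65.5 37.4] [87.4 55.8]
```

Both cameras average about 150 mm of travel. I'll let the paddle up by lifting straight.

```bash
python3 -m crank '{"slide":[[0,0,-0.003],[0,0,-0.003],[0,0,-0.003],[0,0,-0.004],[0,0,-0.025],[0,0,-0.03],[0,0,-0.03],[0,0,0]],"twist":[0,0,0,0,0,0,0,0]}'; python3 snap.py f side scene wrist; python3 - <<'E'
import cv2
for n,x,y in (('scene',240,150),('side',60,60)):
    a=cv2.imread(f'pics/f_{n}.png')[y:y+400,x:x+400]; cv2.imwrite(f'pics/f2_{n}.png',cv2.resize(a,None,fx=1.5,fy=1.5,interpolation=cv2.INTER_CUBIC))
E
```

```text
time: 6.8
tool_pos: [501.7, 51.0, 149.7]
tcp_rot: [-179.9, 0.4, -170.5]
ft_force: [0.6, 0.1, 0.4]
finger_gap: -0.0
6.9 [499.5  51.1 145.6] [ 0.2 -0.1 -1.4] [-180.     0.  -170.5]
```

View pics/f2_scene.png

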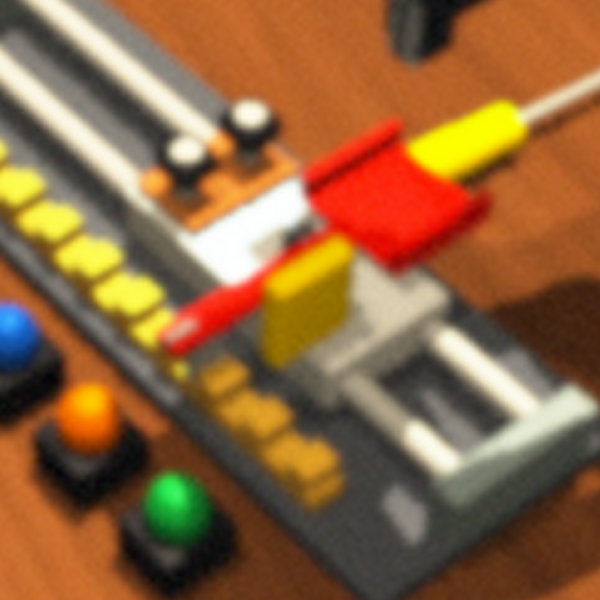

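View pics/f2_side.png

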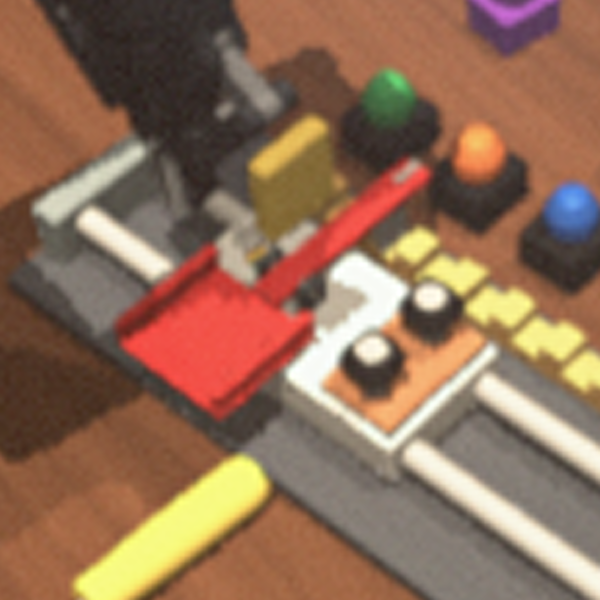

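View pics/f_wrist.png

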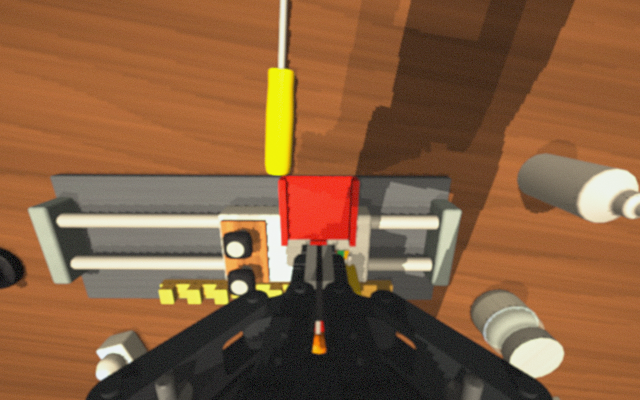

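```bash
python3 - <<'E'
from k import *
s=lambda x,y:(240+x/1.5,150+y/1.5); d=lambda x,y:(60+x/1.5,60+y/1.5)
for z in (55,62): print(z,'tip',S(*s(182,333),z),D(*d(408,172),z),'pad',S(*s(397,197),z),D(*d(217,330),z))
print('handle',S(*s(308,265),97),D(*d(290,147),97))
E
```

```text
55 tip [75.8 45.8] [83.9 47.9] pad [-54.4  44.1] [-42.6  49.4]
62 tip [79.7 50.5] [79.2 43.4] pad [-49.1  48.7] [-46.   44.9]
handle [34.1 77.9] [33.2 72.4]
```

The tip reads the same in both views at 55 mm height, about y 46 against the lamp's 43–45. The pad is up as well, so the pawl has dropped in. Next I'll put the shut fingertip behind the handle's +y face.

```bash
python3 -m crank '{"slide":[[-0.028,0.022,0],[-0.028,0.022,0],[-0.028,0.020,0],[0,0,0.02],[0,0,0.025],[0,0,0.025],[0,0,0.012],[0,0,0]],"twist":[0,0,0,0,0,0,0,0]}'; python3 snap.py g side scene wrist
```

```text
time: 7.75
tool_pos: [568.6, 127.8, 59.6]
tcp_rot: [180.0, -0.4, -170.5]
ft_force: [-0.3, -0.3, 0.8]
finger_gap: -0.1
7.85 [571.4 128.1  63.3] [0.6 0.1 1.5] [-180.    -0.  -170.5]
```

View pics/g_scene.png

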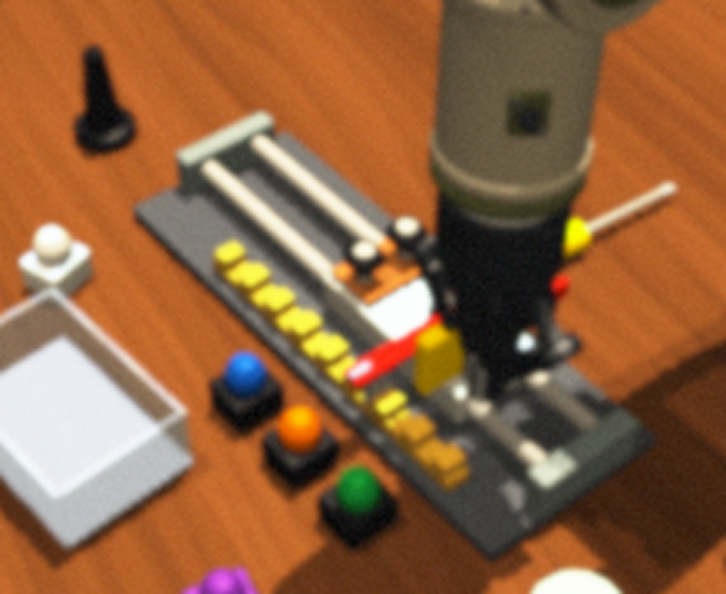

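View pics/g_wrist.png

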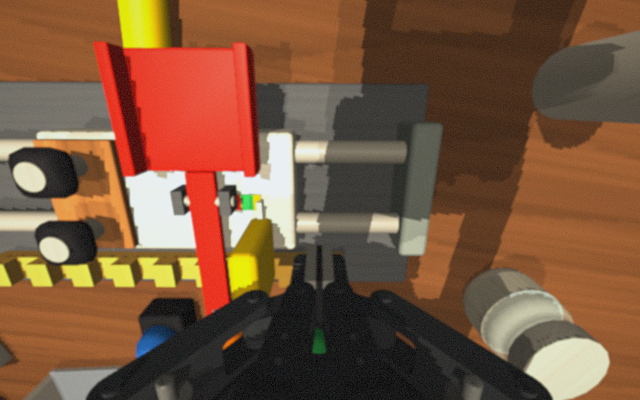

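The wrist view shows the handle's +y face at u≈273, the finger's near edge at u≈295 and the scale at (250,201). I'll close the gap slowly.

```bash
python3 -m crank '{"slide":[[0,-0.005,0],[0,-0.004,0],[0,-0.002,0],[0,0,0],[0,0,0]],"twist":[0,0,0,0,0]}'; python3 snap.py h wrist
```

```text
time: 8.4
tool_pos: [573.5, 117.3, 63.5]
tcp_rot: [180.0, 0.0, -170.5]
ft_force: [-0.5, -0.7, -0.7]
finger_gap: 0.4
8.4 [573.5 117.3  63.5] [-0.5 -0.7 -0.7] [ 180.     0.  -170.5]
```

View pics/h_wrist.png

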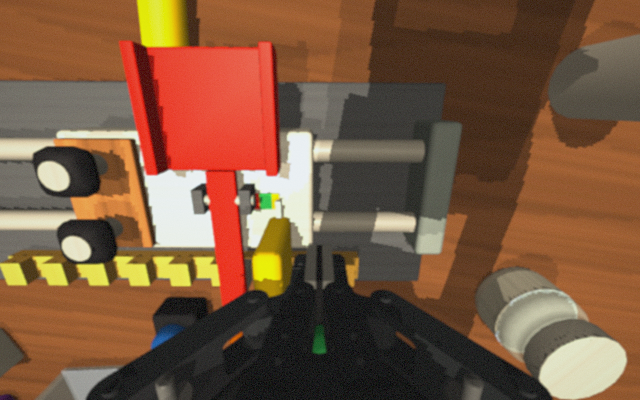

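```bash
python3 -m crank '{"slide":[[0,-0.002,0],[0,-0.002,0],[0,0,0],[0,0,0]],"twist":[0,0,0,0]}'; python3 -m crank '{"slide":[[0,-0.002,0],[0,0,0],[0,0,0]],"twist":[0,0,0]}'; python3 -m crank '{"slide":[[0,-0.002,0],[0,0,0],[0,0,0]],"twist":[0,0,0]}'
```

```text
time: 8.85
tool_pos: [574.0, 113.6, 63.3]
tcp_rot: [180.0, -0.0, -170.5]
ft_force: [-0.3, 0.8, 0.5]
finger_gap: 0.5
time: 9.15
tool_pos: [574.3, 111.4, 63.2]
tcp_rot: [-180.0, -0.0, -170.5]
ft_force: [-0.4, 1.6, 0.7]
finger_gap: 0.1
time: 9.45
tool_pos: [574.7, 109.4, 63.2]
tcp_rot: [-180.0, -0.0, -170.5]
ft_force: [-1.0, 2.4, -0.2]
finger_gap: 0.0
```

```bash
python3 -m crank '{"slide":[[0,-0.002,0],[0,0,0]],"twist":[0,0]}'; python3 -m crank '{"slide":[[0,-0.002,0],[0,0,0]],"twist":[0,0]}'; python3 snap.py i wrist
```

```text
time: 9.65
tool_pos: [575.0, 107.3, 63.2]
tcp_rot: [-180.0, -0.0, -170.5]
ft_force: [-0.7, 2.2, -0.1]
finger_gap: 0.2
time: 9.85
tool_pos: [575.3, 105.7, 63.3]
tcp_rot: [180.0, -0.0, -170.5]
ft_force: [-1.6, 3.7, 0.2]
finger_gap: 0.4
9.85 [575.3 105.7  63.3] [-1.6  3.7  0.2] [ 180.    -0.  -170.5]
```

View pics/i_wrist.png

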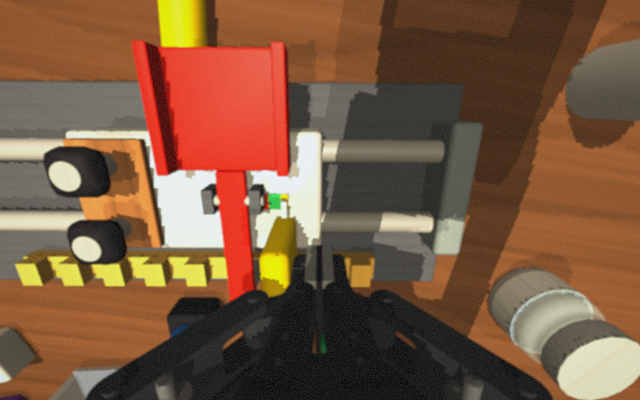

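```bash
python3 -m crank '{"slide":[[0,-0.001,0],[0,-0.001,0],[0,0,0]],"twist":[0,0,0]}'; python3 -m crank '{"slide":[[0,-0.001,0],[0,-0.001,0],[0,0,0]],"twist":[0,0,0]}'
```

```text
time: 10.2
tool_pos: [575.6, 104.1, 63.3]
tcp_rot: [179.9, -0.0, -170.5]
ft_force: [-2.3, 6.8, 0.3]
finger_gap: -0.5
time: 10.5
tool_pos: [575.8, 102.6, 63.3]
tcp_rot: [179.9, -0.0, -170.5]
ft_force: [-3.1, 8.9, 0.6]
finger_gap: 0.2
```

```bash
python3 -m crank '{"slide":[[0,-0.001,0],[0,-0.001,0],[0,0,0]],"twist":[0,0,0]}'; python3 snap.py j wrist scene
```

```text
time: 10.8
tool_pos: [576.0, 101.1, 63.3]
tcp_rot: [179.9, -0.0, -170.5]
ft_force: [-3.0, 11.3, 1.8]
finger_gap: 0.2
10.85 [576.  101.1  63.3] [-2.1 11.3  1.4] [ 179.9   -0.  -170.5]
```

View pics/j_wrist.png

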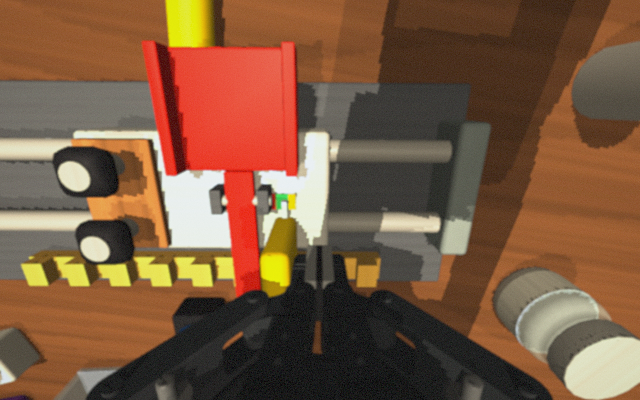

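The tug along the rail is 11.6 N, the index (284,205) is in the green, and the force rises with the draw, so the pawl is holding. I'll hold for a second, then release.

```bash
python3 -m crank '{"slide":[[0,-0.0003,0],[0,0,0],[0,0,0],[0,0,0],[0,0,0],[0,0,0],[0,0,0],[0,0,0]],"twist":[0,0,0,0,0,0,0,0]}'; python3 -m crank '{"slide":[[0,0,0],[0,0,0],[0,0.004,0],[0,0.006,0],[0,0.01,0],[0,0.01,0],[0,0,0]],"twist":[0,0,0,0,0,0,0]}';  python3 snap.py k wrist
```

```text
time: 11.7
tool_pos: [576.1, 101.0, 63.3]
tcp_rot: [179.9, -0.0, -170.4]
ft_force: [-2.2, 11.1, 0.8]
finger_gap: 0.1
time: 12.4
tool_pos: [571.4, 130.1, 63.4]
tcp_rot: [-180.0, 0.0, -170.4]
ft_force: [-0.1, 0.2, 0.5]
finger_gap: 0.2
12.4 [571.4 130.1  63.4] [-0.1  0.2  0.5] [-180.     0.  -170.4]
```

View pics/k_wrist.png

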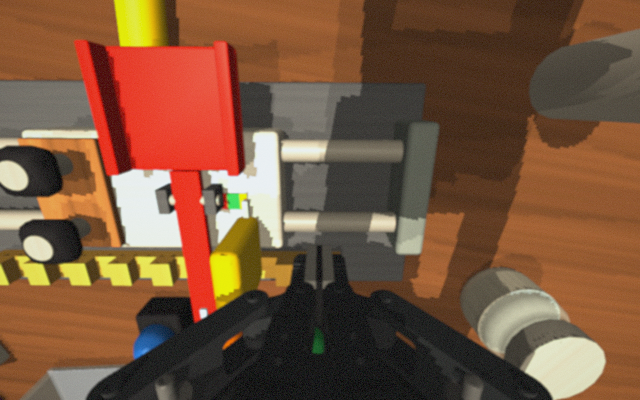

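The handle is back at rest. I'll raise the tool clear and check the final state.

```bash
python3 -m crank '{"slide":[[0,0,-0.02],[0,0,-0.04],[0,0,-0.04],[0.03,0.03,-0.03],[0.03,0.04,0],[0.03,0.04,0],[0.03,0.04,0],[0,0,0]],"twist":[0,0,0,0,0,0,0,0]}'; python3 snap.py l side scene wrist; python3 - <<'E'
import cv2
for n,x,y in (('scene',240,150),('side',60,60)):
    a=cv2.imread(f'pics/l_{n}.png')[y:y+400,x:x+400]; cv2.imwrite(f'pics/l2_{n}.png',cv2.resize(a,None,fx=1.5,fy=1.5,interpolation=cv2.INTER_CUBIC))
E
```

```text
time: 13.25
tool_pos: [426.0, 259.4, 192.3]
tcp_rot: [179.9, -0.0, -170.2]
ft_force: [1.3, 0.3, 0.7]
finger_gap: 0.3
13.35 [429.1 256.7 192.5] [ 0.4 -0.3 -0.6] [-1.800e+02  1.000e-01 -1.703e+02]
```

View pics/l2_scene.png

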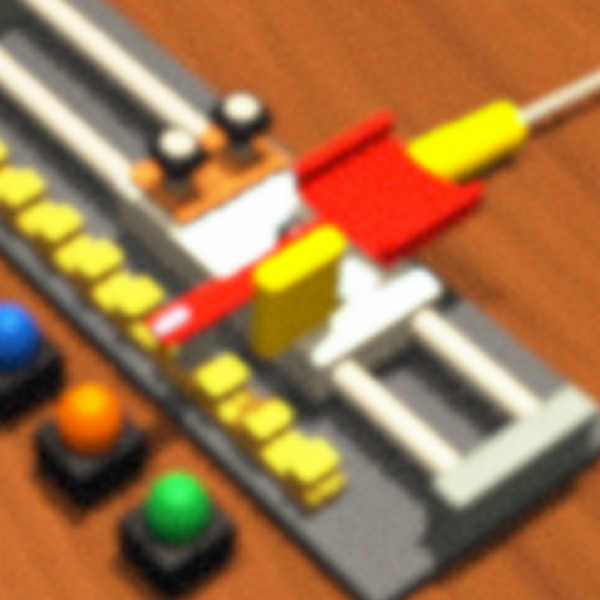

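View pics/l2_side.png

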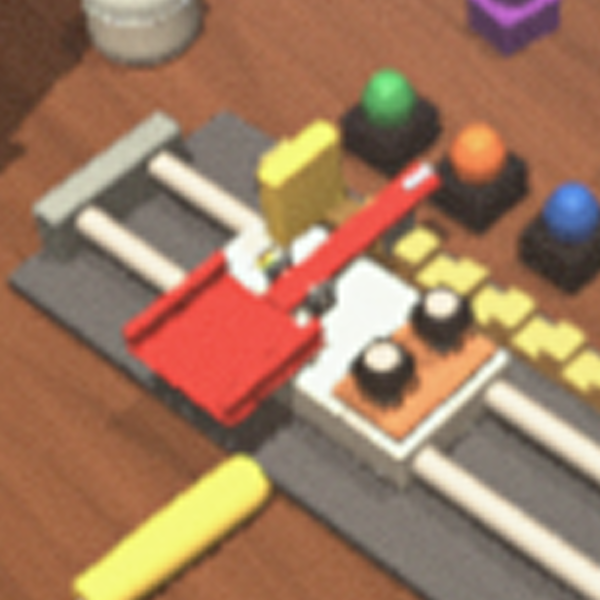

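View pics/l_wrist.png

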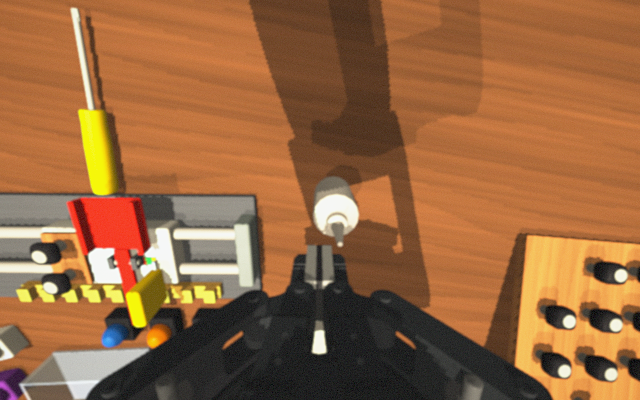

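The final views show three teeth beyond the tip (60, 90 and 120 mm), so the pawl is in the +45 notch, orange's. The paddle is up, the handle is at rest, and the bystanders haven't moved.

```bash
python3 - <<'E'
from k import *
s=lambda x,y:(240+x/1.5,150+y/1.5); d=lambda x,y:(60+x/1.5,60+y/1.5)
print('tip',S(*s(170,322),55),D(*d(418,178),55))
from bench import hand_in
print(hand_in())
E
```

```text
tip [75.8 37.6] [84.  41.6]
the job is handed in; nothing more can be done
None
```

The carrier is locked in the orange lamp's notch (rail y +45), and the lock held when I tugged the handle. The job is handed in, at about 13.4 s of the 51 s allowed.

- **Slide and lock:** I pressed the paddle with the shut gripper at about 7.5 N and slid the carrier about 150 mm. I then let the paddle up, and the cameras put the pointer tip at y ≈ 46 to 48 and at its resting height.
- **Tug:** I pushed the handle's +y face back towards the starting end. The carrier took up about 4–5 mm of play, then the force rose with the draw to about 11.5 N, with the scale in its green band. I held it about 1.2 s and let go; the highest reading was about 11.6 N.
- **Last checks:** The paddle is up, the handle is at rest, and the glue bottle, screwdriver and jar look unmoved. The cone was outside the last close-ups; the arm never went near it. Three comb teeth remain beyond the pointer, as they should for that notch.
- **Disagreement:** After the tug the pointer read y 37.6 from one camera and 41.6 from the other. If the pawl rests on the notch's edge it should read about 41, so the first is a little low. I put that down to calibration and pixel error.

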